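# Emergency release of a centrifuge lid with the T-key

### The job

The centrifuge has lost its power with samples locked inside. Take the longer T-key from its stand, lower it down the emergency release shaft in the top of the machine until it sits on the square stem at the bottom, and turn it clockwise, seen from above, as far as it goes so that the lid lifts ajar. Then draw the key out and put it back upright in the stand without dropping it, leaving the small key and the other things on the bench where they are.

Things in the scene. Friction and masses are not known exactly. Their poses are not given: they have to be found in the camera images.
- centrifuge: White benchtop centrifuge, 280 (x) x 230 (y) x 146 mm, fixed. Origin: centre of its underside. Its front, with a dark sloping panel, faces own -x. The lid covers the rear 187 mm; before it lies a flat deck strip 50 mm wide, 130 mm above the bench, in which the release shaft opens, 75 mm to own -x and 70 mm to own +y of the origin, in a grey 50 mm square plate standing 2 mm proud.
- shaft_mouth (a point): Centre of the mouth of the release shaft, 132 mm above the bench. The shaft is a vertical round bore 31 mm in diameter, 80 mm deep down to the top of the stem and 106 mm down to its floor. Axes as those of the centrifuge.
- stem_top (a point): Centre of the top of the brass square stem on the shaft's axis, 52 mm above the bench. The stem is 14 mm square, its uppermost 5 mm tapering to 7 mm square, and stands 26 mm above the shaft's floor. It turns with the latch; this point's x axis lies along one side of the square.
- latch (a joint): Angle of the stem: 0 at its shut stop, where it starts and where the sides of the square lie along the centrifuge's x and y axes; it grows clockwise seen from above up to the open stop at 1.15 rad. It takes about 0.15 N m to turn and stays where it is left.
- lid (a joint): Opening angle of the centrifuge's lid about its rear edge: 0 shut, as it starts. It is lifted by the release stem alone and stays with it: lid = 0.12 x latch (rad), so 0.138 with the stem at its open stop, when the lid's front edge, 187 mm from the hinge, has risen by 26 mm.
- key: The longer T-key, steel, 0.25 kg, 161 mm high, upright in one of the stand's holes. Origin: centre of the socket's open lower end; z runs up the shank, x along the crossbar. Socket: eight-sided, 27.2 mm over corners, 26 mm high; its 16 mm square hole, 18 mm deep, has its sides along and across the bar and turns 0.16 rad on the stem before it bites. Shank 10 mm in diameter above it.
- key_bar (a point): Centre of the longer key's crossbar, 155 mm above the key's origin, with the key's axes (x along the bar). The bar is 90 mm long and 12 mm square in section. With the key fully home on the stem (its origin 18 mm below the stem's top) this point is 57 mm above the mouth of the shaft.
- stand: Grey plastic block, 75 (x) x 170 (y) x 85 mm, fixed, with two round upright holes for T-keys, 36 mm in diameter and 70 mm deep (floors 15 mm above the bench). Origin: centre of its underside.
- hole_0 (a point): Centre of the mouth of one hole of the stand, at its own -y side (45 mm from the middle), on the top face, 85 mm above the bench.
- hole_1 (a point): Centre of the mouth of the other hole, at own +y.
- small_key: Bystander: a smaller T-key, 119 mm high with a 60 mm crossbar 8 mm square, standing in the other hole of the stand. Origin: centre of its lower end.
- reagent: Bystander: amber bottle with white cap, 68 mm in diameter, 135 mm high, on the bench beyond the stand. Origin: centre of its underside.
- sample_jar: Bystander: small glass jar with red cap, 54 mm in diameter, 85 mm high, on the bench on the robot's side of the stand. Origin: centre of its underside.
Things that resemble listed ones, but are neither listed nor needed, are in the scene too. Leave any brown or orange look-alike of the key alone.

How it is judged:
On the way, in this order (a step that is already met when the one before it is completed fails the run):
1. the longer T-key's socket is down on the square stem, at least 10 mm over it, before the stem has been turned (z of key in the frame of stem_top below -0.01 m and horizontal distance between key and stem_top below 0.004 m and value of joint latch below 0.6 rad), for 0.1 s.
2. the lid has lifted ajar (by more than 0.11 rad) while the key is on the stem (value of joint lid above 0.11 rad and z of key in the frame of stem_top below -0.006 m and horizontal distance between key and stem_top below 0.005 m), for 0.1 s.
At the end, for the whole second after the job is handed in: The lid stands ajar by more than 0.11 rad (20 mm at its front edge); the longer T-key stands in a hole of the stand, its lower end within 15 mm of the hole's floor, within 0.3 rad of upright, released and at rest (value of joint lid above 0.11 rad and z of key in the frame of stand between 0.005 and 0.03 m and x of key in the frame of stand between -0.02 and 0.02 m and y of key in the frame of stand between -0.065 and 0.065 m and angle between key's own z axis and vertical below 0.3 rad and linear speed of key below 0.02 m/s); the robot touches nothing.
It fails at once if the key let fall (faster than 0.9 m/s, some 40 mm of free fall, with no finger on it) (linear speed of key above 0.9 m/s and contact force between the fingers and key below 0.2 N).
It fails at once if the small key moved by more than 30 mm (distance of small_key from where it was at the start of the episode above 0.03 m).
It fails at once if the bottle moved by more than 30 mm (distance of reagent from where it was at the start of the episode above 0.03 m).
It fails at once if the jar moved by more than 30 mm (distance of sample_jar from where it was at the start of the episode above 0.03 m).
It also fails if it takes over 64 s, if anything falls off the work surface, if the arm or the gripper's body presses on something with over 40 N, if the wrist force passes 120 N, or if a joint passes its speed limit or range.

### The arm

A 6-joint arm with a two-finger parallel gripper is mounted at the origin on the work surface. World frame = base frame: x ahead of the robot, y to its left, z up, the work surface at z = 0. Lengths are in m, angles in rad, forces in N, time in s.
With the tool pointing down it reaches from about 0.375 to 0.975 m from the base axis. Payload 3.8 kg.
Tool frame: the origin (TCP) lies midway between the tips of the shut fingers; the grasp point (between the pads) lies r.pinch_z behind it (r.pinch_z is the distance from the TCP to the grasp point, in m); z points along the fingers, y is the direction in which the jaws open and shut (so a half turn about z gives the same grasp; the last joint's range is limited). The gripper opens to 88 mm and grips with 3 to 60 N. Pads are 18 mm wide; open, the fingers measure 123 mm over their backs; the gripper's body (75 mm by 187 mm) begins 45 mm behind the grasp point.
Start: joints at [1.194, 0.264, 1.604, -0, 1.274, -0.037], TCP at [0.225, 0.636, 0.239] pointing down, gripper open.
Joint ranges: [-2.63, 2.63], [-0.94, 2.18], [0.31, 2.57], [-1.31, 4.45], [0, 2.66], [-2.55, 2.55]. Speed limits (rad/s): [2.57, 2.57, 3.14, 3.14, 3.14, 3.14].

### API

Orientations are given as a unit quaternion [w, x, y, z].
In Python, from cell import r gives the robot as it stands. The module is installed in compiled form; this text tells all that it offers.
- The arm moves only by the shell command python3 -m inch 'ROWS' [OPENING] [FORCE]. ROWS is text: rows parted by semicolons, each of 4 numbers parted by spaces: the shift along the tool's x, y, z in mm, then the turn about the tool's z in rad. A call has 1 to 12 rows; each row shifts and turns the commanded pose from where the row before left it, along the tool's axes as they then stand; what a row does not reach is not made up. A row lasts 1/10 s, in which the tool goes at most 50 mm and 8.59 degrees, less where a joint would pass 70% of its speed; a pose out of reach is approached as far as the arm can. A call is refused whole if a number of a shift passes 50 or a number of a turn 0.15, either way. A call with a gripper value outside its range is refused whole. OPENING is the finger opening in mm, from 0 to 88.1, set as the call begins (- or left out, the last holds). The fingers move at their own pace and stop on an object; FORCE is the grip in N (left out, the last holds). Time passes only in rows, so rows that do not move let the fingers close. It gives the time, the measured TCP pose, the force and the opening at its end, in the units of the state.
- r.get_obs(): the state, without advancing time (a new reading comes with each control period).
- r.capture(name): name is "scene" or "side" or "wrist"; returns a dict with "img" (400x640x3 uint8, red, green, blue), "vertical_fov" (degrees; the focal length in pixels is half the picture's height over the tangent of half this angle, whatever the lens; pixels are square), "cx", "cy" (the principal point, pixels), "eye" and "rotation" of the camera in the world. Camera axes: x right, y up, looking along -z (the intrinsics and any distortion apply to the point x, -y, -z); pixel columns grow to the right and rows downward; lengths in m; the calibration is good to about 2 mm. A picture is of the moment at which its call begins. There is no depth.
- r.job_done(): hands the job in, once; it reports no verdict.
The state is a dict: "t": time; "qpos": joint angles; "dq": joint speeds; "effort": joint torques, N m; "tool_pos": TCP position; "eef_rot": TCP orientation; "ft_force": force on the tool from outside, world axes, zero at the start; "torque": the same for the moment, N m; "finger_gap": finger opening in m.
Only numpy, scipy, OpenCV 4.12 (cv2) and the standard library are available. Lean on these libraries where they do the work, as an engineer would, in place of code of your own. Each camera call takes 0.05 s, during which the arm holds its last target.

## Working session

There is one attempt and no reset: what is moved stays moved. The work goes in short steps, Python scripts to look and compute and a shell command to move; the robot and the scene stay as the last step left them, time stands still between calls to the robot, and variables do not carry over. Pictures are saved under pics/ and viewed, and the job is handed in when it is done.

```bash
mkdir -p pics; ls
cat > h.py <<'E'
import numpy as np, cv2
from cell import r
def snap(n,f):
    c=r.capture(n); cv2.imwrite('pics/'+f,c['img'][:,:,::-1]); 
    np.savez('pics/'+f+'.npz',**{k:np.array(v) for k,v in c.items()})
    return c
E
python3 - <<'E'
from h import *
for n in ['scene','side','wrist']:
    c=snap(n,n+'0.png'); print({k:v for k,v in c.items() if k!='img'})
print(r.get_obs(), r.pinch_z)
E
```

```text
pics
{'vertical_fov': 42.82942508759011, 'cx': 325.58618690829513, 'cy': 203.1170859605302, 'eye': array([0.95244526, 0.62812643, 0.88627285]), 'rotation': array([0.26044609, 0.10415535, 0.35443589, 0.89201721])}
{'vertical_fov': 45.78557394034184, 'cx': 313.60892094944114, 'cy': 203.56251608453508, 'eye': array([ 0.28104849, -0.51703106,  0.8298533 ]), 'rotation': array([ 0.90006011,  0.3487075 , -0.08672187, -0.24652424])}
{'vertical_fov': 68.40044608535666, 'cx': 319.1217524765614, 'cy': 202.9489682474241, 'eye': array([0.15999591, 0.6607303 , 0.38308191]), 'rotation': array([ 0.8088299 , -0.11100769, -0.07791612,  0.57218927])}
{'t': 0.15, 'qpos': array([ 1.19407770e+00,  2.64570466e-01,  1.60504071e+00, -5.13820971e-05,
        1.27368162e+00, -3.68988284e-02]), 'dq': array([-1.92930018e-03, -3.48595829e-03, -5.03802310e-03,  1.90577420e-03,
        5.90039444e-04,  1.12602216e-05]), 'effort': array([ 1.08024451e-03, -5.02844310e+01, -3.57471478e+01,  7.31362891e-02,
        2.51132628e-02, -8.23582559e-05]), 'tool_pos': array([0.22480829, 0.63589457, 0.23769109]), 'eef_rot': array([-1.50515257e-04,  1.69086050e-01,  9.85600926e-01, -8.36996668e-04]), 'ft_force': array([-0.32551213, -0.648896  , -0.62429326]), 'torque': array([-0.04566387,  0.01650458,  0.01508487]), 'finger_gap': 0.08824867541200722} 0.0187
```

View pics/scene0.png

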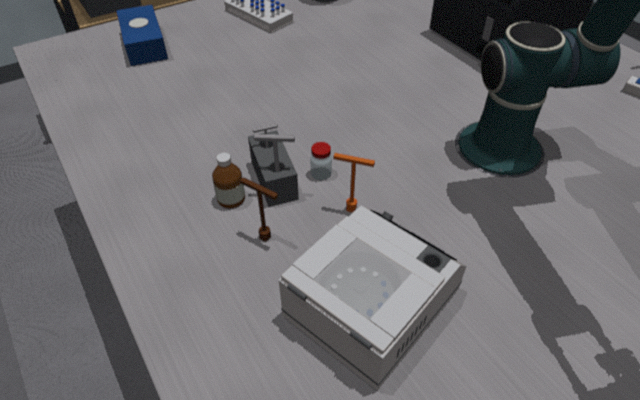

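View pics/side0.png

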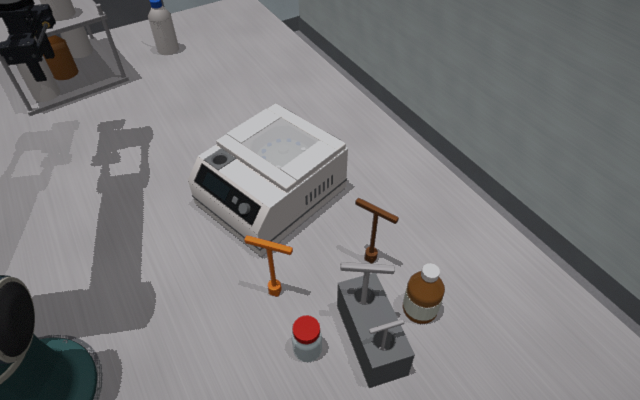

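View pics/wrist0.png

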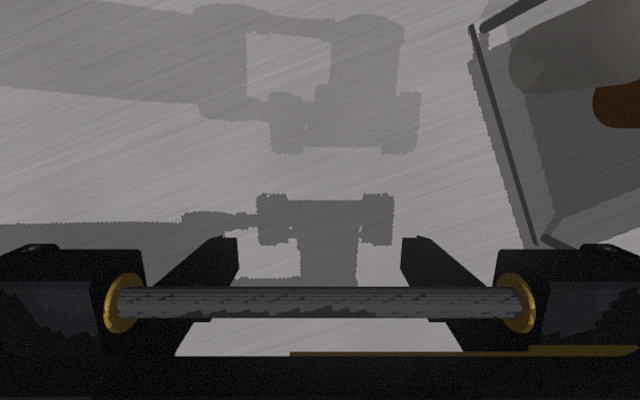

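The scene shows the two grey keys in the stand, the longer one at scene (275,139) / side (367,268). The orange and brown look-alikes stand between the stand and the centrifuge. The shaft is at scene (432,261) / side (221,159). Next I'll enlarge these areas.

Run:
```python
import cv2
a=cv2.imread('pics/scene0.png');b=cv2.imread('pics/side0.png')
cv2.imwrite('pics/c1.png',cv2.resize(a[110:260,200:400],None,fx=4,fy=4,interpolation=2))
cv2.imwrite('pics/c2.png',cv2.resize(b[190:390,230:460],None,fx=3,fy=3,interpolation=2))
cv2.imwrite('pics/c3.png',cv2.resize(a[200:390,270:470],None,fx=3,fy=3,interpolation=2))
cv2.imwrite('pics/c4.png',cv2.resize(b[95:255,180:360],None,fx=3.5,fy=3.5,interpolation=2))
```

```text
(no output)
```

View pics/c1.png

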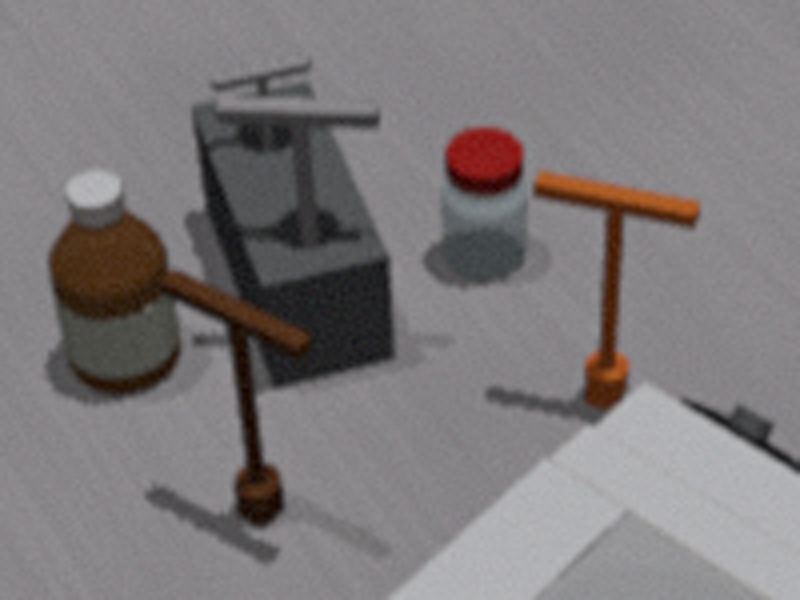

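View pics/c2.png

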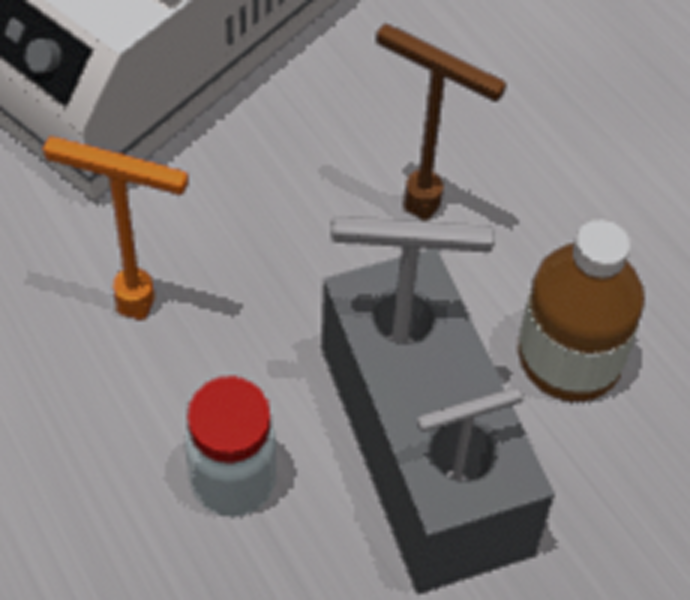

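View pics/c3.png

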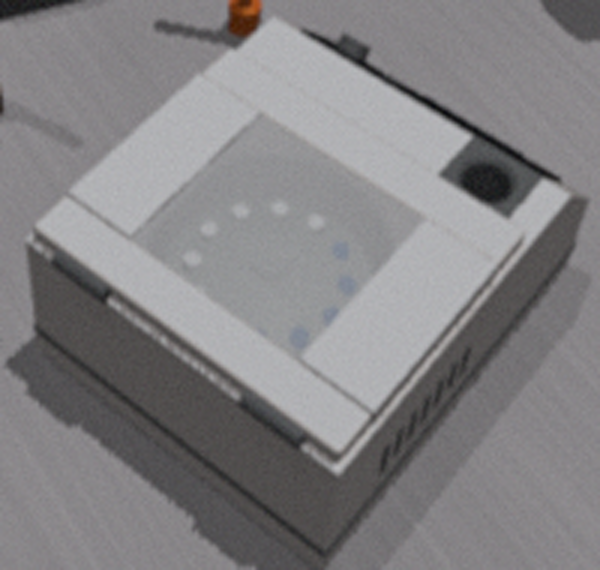

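View pics/c4.png

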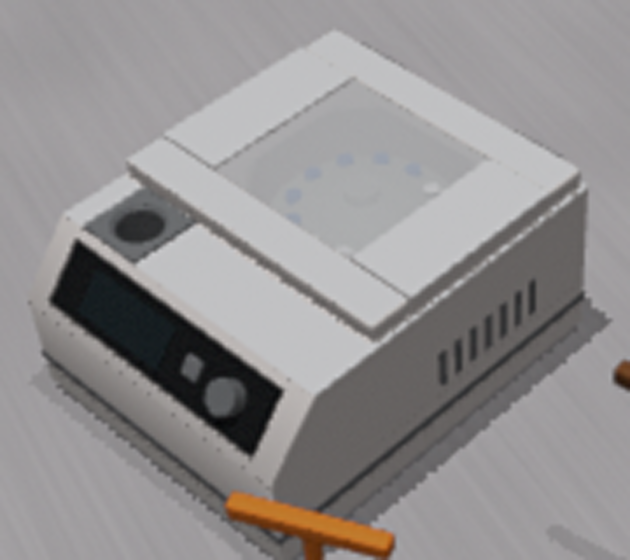

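```bash
cat >> h.py <<'E'
from scipy.spatial.transform import Rotation as R
def load(f):
    d=np.load('pics/'+f+'.npz'); return {k:d[k] for k in d}
def ray(c,p):
    f=200/np.tan(np.radians(float(c['vertical_fov']))/2)
    d=np.array([(p[0]-c['cx'])/f,-(p[1]-c['cy'])/f,-1.])
    q=c['rotation']; M=R.from_quat([q[1],q[2],q[3],q[0]])
    d=M.apply(d); return np.array(c['eye']),d/np.linalg.norm(d)
def tri(obs):
    A=0;b=0
    for c,p in obs:
        o,d=ray(c,p);P=np.eye(3)-np.outer(d,d);A=A+P;b=b+P@o
    x=np.linalg.solve(A,b)
    res=[np.linalg.norm((np.eye(3)-np.outer(d,d))@(x-o)) for o,d in (ray(c,p) for c,p in obs)]
    return x,np.array(res)
def plane(c,p,z):
    o,d=ray(c,p); return o+d*(z-o[2])/d[2]
def proj(c,X):
    f=200/np.tan(np.radians(float(c['vertical_fov']))/2)
    q=c['rotation']; v=R.from_quat([q[1],q[2],q[3],q[0]]).inv().apply(np.asarray(X)-c['eye'])
    return np.array([c['cx']+f*v[0]/-v[2],c['cy']-f*v[1]/-v[2]])
E
python3 - <<'E'
from h import *
np.set_printoptions(precision=4,suppress=True)
s=load('scene0.png');d=load('side0.png')
for n,a,b in [('keyend-left-in-scene',(255,137),(393.3,269.3)),('keyend2',(293.8,139.2),(341.7,267)),
 ('shaft',(432.3,261),(220,159.9)),('redcap',(321,148),(306.5,329)),('orange mid',(354,160),(268.5,245)),('brown mid',(259,187.5),(377,210)),
 ('standcorner front near cent right',(297,175),(337.5,284)),('white cap',(223.7,157),(431,271)),('lid corner',(361,208),(290,188.5)),
 ('small mid',(265.7,128.5),(386.5,326))]:
    print(n,*tri([(s,a),(d,b)]))
E
```

```text
keyend-left-in-scene [ 0.6114 -0.1928  0.1709] [0.0003 0.0003]
keyend2 [ 0.5416 -0.1433  0.168 ] [0.0002 0.0002]
shaft [0.4801 0.2547 0.1278] [0.0011 0.0011]
redcap [ 0.4542 -0.1716  0.0823] [0.0007 0.0007]
orange mid [ 0.4601 -0.0285  0.1543] [0.0005 0.0005]
brown mid [ 0.6719 -0.0618  0.1568] [0.0011 0.0011]
standcorner front near cent right [ 0.5493 -0.1221  0.0807] [0.0002 0.0002]
white cap [ 0.6841 -0.2109  0.1335] [0.0005 0.0005]
lid corner [0.5451 0.0862 0.1543] [0.0187 0.0187]
small mid [ 0.5564 -0.2548  0.1298] [0.0008 0.0008]
```

Views agree to about 1 mm. The bar centre is near (0.577,-0.168,0.170) at angle -0.62 rad. Next is the centrifuge yaw.

Run:
```python
from h import *
np.set_printoptions(precision=4,suppress=True)
s=load('scene0.png');d=load('side0.png')
P=[plane(s,p,.132)[:2] for p in [(417.3,257.7),(427.7,245),(450,260),(440.7,272)]]
print(np.array(P),np.mean(P,0))
for i in range(4):
    v=P[(i+1)%4]-P[i]; print(np.linalg.norm(v),np.arctan2(v[1],v[0])%(np.pi/2))
print(plane(s,(432.3,261),.132),plane(d,(220,159.9),.132))
# long edges: lid top z=.146 scene: left corner(32,235) top(275,20)?, front-bottom(335,450)
q=lambda x,y:plane(s,(x/3+270,y/3+200),.146)[:2]
L,B,Rr=q(33,232),q(335,450),q(520,240)
for a,b in((L,B),(B,Rr)):
    v=b-a;print('lid',np.linalg.norm(v),np.arctan2(v[1],v[0])%(np.pi/2))
q=lambda x,y:plane(s,(x/3+270,y/3+200),.0)[:2]
v=q(325,553)-q(38,330);print(np.linalg.norm(v),np.arctan2(v[1],v[0])%(np.pi/2),np.arctan2(v[1],v[0]))
q=lambda x,y:plane(d,(x/3.5+180,y/3.5+95),.146)[:2]
v=q(580,183)-q(335,32);print(np.linalg.norm(v),np.arctan2(v[1],v[0])%(np.pi/2))
v=q(580,183)-q(375,330);print(np.linalg.norm(v),np.arctan2(v[1],v[0])%(np.pi/2))
```

```text
[[0.4999 0.2364]
 [0.4641 0.2237]
 [0.4525 0.2729]
 [0.485  0.2842]] [0.4754 0.2543]
0.037999006471150586 0.3405488413278066
0.05052046046982243 0.23084725124045358
0.03437011974740855 0.33352177050754533
0.05001140862061877 0.3025217505674562
[0.4815 0.2571 0.132 ] [0.4798 0.2492 0.132 ]
lid 0.2159748723729331 0.3101749673687695
lid 0.1772411133195224 0.27498328299243413
0.23604596000281253 0.2989768584127033 1.8697731852075998
0.2269220522792074 0.2611027223867133
0.17521517931067562 0.264501278210771
```

```bash
python3 -m inch '0 0 -50 0.15; 0 0 -40 0' 60 20
python3 - <<'E'
from h import *
o=r.get_obs();print(o['qpos'],o['tool_pos'])
M=R.from_quat(np.roll(o['eef_rot'],-1)).as_matrix();print(M)
print(M.T@(np.array([.5765,-.168,.26])-o['tool_pos'])*1000)
E
```

```text
t: 0.35
tool_pos: [0.2246, 0.6355, 0.3279]
eef_rot: [-0.0, 0.244, 0.97, -0.002]
ft_force: [1.1, 1.2, 0.5]
finger_gap: 0.074
[1.19412090e+00 2.26061786e-01 1.48869614e+00 1.73793811e-05
 1.43087393e+00 1.16301821e-01] [0.22458469 0.63546982 0.32788647]
[[-8.80926954e-01  4.73249878e-01 -1.50174517e-03]
 [ 4.73252045e-01  8.80919089e-01 -3.74968998e-03]
 [-4.51624333e-04 -4.01390694e-03 -9.99991842e-01]]
[-690.22475838 -540.97553826   70.37019421]
```

```bash
python3 -m inch '-30 -23 0 0;-35 -27 0 0;-35 -27 0 0;-35 -27 0 0;-35 -27 0 0;-35 -27 0 0;-35 -27 0 0;-35 -27 0 0;-30 -23 0 0;0 0 0 0' 60 20
python3 - <<'E'
from h import *
snap('wrist','w1.png');o=r.get_obs();print(o['qpos'],o['tool_pos'])
E
```

```text
t: 1.35
tool_pos: [0.3848, 0.282, 0.3286]
eef_rot: [0.001, 0.245, 0.97, -0.001]
ft_force: [0.0, 0.4, -0.3]
finger_gap: 0.0601
[ 5.84264073e-01 -1.61467167e-01  1.88625402e+00  8.89680244e-05
  1.41671772e+00 -4.92638580e-01] [0.38412583 0.28390246 0.32863746]
```

View pics/w1.png

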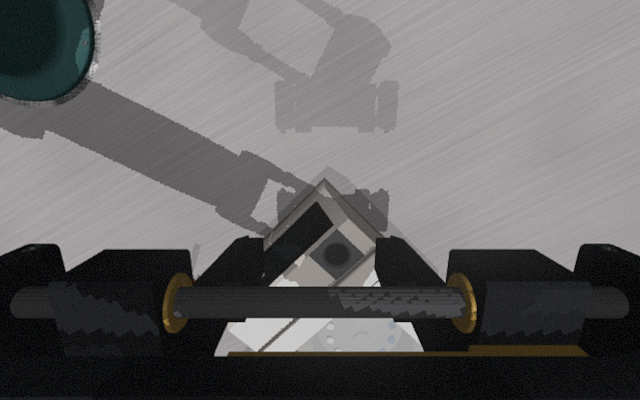

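The wrist view shows the shaft mouth near (337,253), between the fingers.

Run:
```python
import cv2
a=cv2.imread('pics/w1.png')
cv2.imwrite('pics/w1c.png',cv2.resize(a[170:290,250:390],None,fx=5,fy=5,interpolation=2))
```

```text
(no output)
```

View pics/w1c.png

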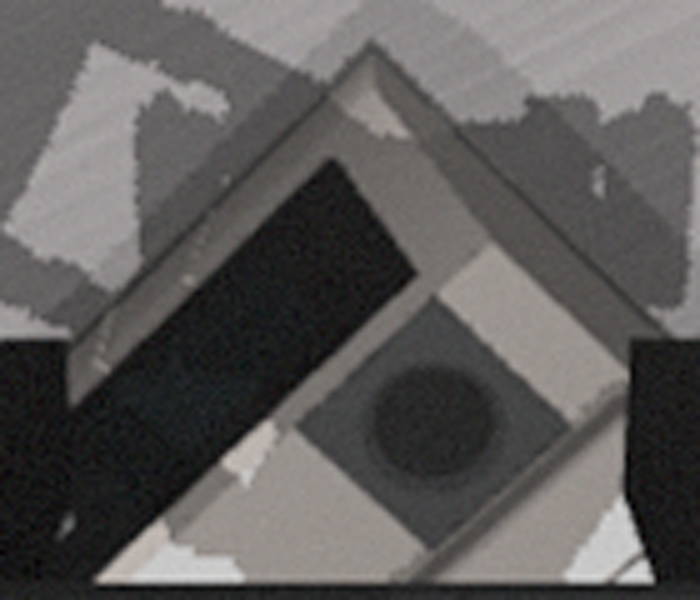

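Run:
```python
from h import *
np.set_printoptions(precision=4,suppress=True)
s=load('scene0.png');d=load('side0.png');w=load('w1.png')
f=lambda x,y:(x/5+250,y/5+170)
P=[plane(w,f(*p),.132)[:2] for p in [(435,297),(567,418),(430,548),(297,427)]]
print(np.array(P),np.mean(P,0))
for i in range(4):
    v=P[(i+1)%4]-P[i]; print(np.linalg.norm(v),np.arctan2(v[1],v[0])%(np.pi/2))
print(plane(w,f(433,421),.132))
print(tri([(s,(432.3,261)),(d,(220,159.9)),(w,f(433,421))]))
print(tri([(s,(432.3,261)),(w,f(433,421))]),tri([(d,(220,159.9)),(w,f(433,421))]))
print(w['eye'],r.get_obs()['tool_pos'])
```

```text
[[0.4491 0.2745]
 [0.494  0.2889]
 [0.5103 0.2413]
 [0.4637 0.2274]] [0.4792 0.258 ]
0.047194330166619 0.3106222742964147
0.05033388611180163 0.32970661062535744
0.04864182763038769 0.2891133880579022
0.049280865553379884 0.30096897092252095
[0.4786 0.2586 0.132 ]
(array([0.4805, 0.2561, 0.1275]), array([0.0016, 0.0016, 0.0017]))
(array([0.48  , 0.2572, 0.1298]), array([0.0011, 0.0011])) (array([0.4819, 0.2573, 0.1246]), array([0., 0.]))
[0.3241 0.3166 0.4741] [0.3841 0.2839 0.3286]
```

```bash
cat >> h.py <<'E'
def go(t):
    o=r.get_obs();M=R.from_quat(np.roll(o['eef_rot'],-1)).as_matrix()
    y=M[:,1];print('tcp',o['tool_pos'],'yang',np.arctan2(y[1],y[0]),'j',o['qpos'],'tooldelta mm',M.T@(np.array(t)-o['tool_pos'])*1000,'ft',o['ft_force'])
E
python3 -c "
from h import *
go([.5765,-.168,.30])"
```

```text
tcp [0.38412583 0.28390246 0.32863746] yang 1.0768890006377676 j [ 5.84264073e-01 -1.61467167e-01  1.88625402e+00  8.89680244e-05
  1.41671772e+00 -4.92638580e-01] tooldelta mm [-383.61735987 -306.69896596   28.58717147] ft [-0.42526534  0.55490521  0.31259094]
```

```bash
python3 -m inch '-29 -31 0 0;-33 -35 0 0;-33 -35 0 0;-33 -35 0 0;-33 -35 0 0;-33 -35 0 0;-33 -35 0 0;-33 -35 0 0;-30 -30 0 0;0 0 0 0.12;0 0 0 0' 60 20
python3 - <<'E'
from h import *
snap('wrist','w2.png');go([.5765,-.168,.30])
E
```

```text
t: 2.5
tool_pos: [0.4961, -0.1208, 0.328]
eef_rot: [-0.001, 0.301, 0.954, 0.0]
ft_force: [-1.3, 0.5, -1.2]
finger_gap: 0.06
tcp [ 0.49589402 -0.12013313  0.32819058] yang 0.9634282024760957 j [-2.87019852e-01 -9.48960379e-02  1.82827733e+00  7.93634856e-04
  1.40931502e+00 -1.25057634e+00] tooldelta mm [-93.54425395   6.68531906  28.07219142] ft [ 0.61660175 -0.26899081  0.41773488]
```

View pics/w2.png

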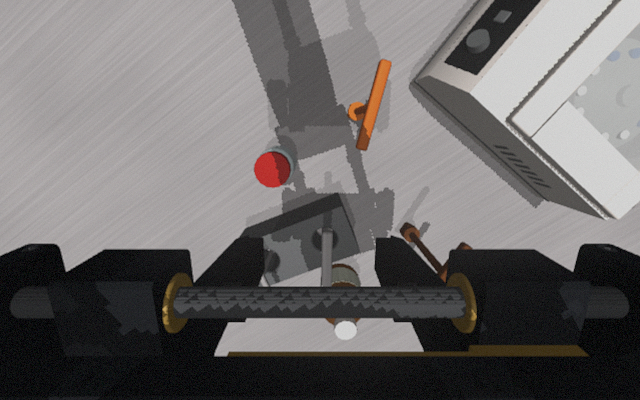

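Run:
```python
from h import *
np.set_printoptions(precision=4,suppress=True)
w=load('w2.png')
a=cv2.imread('pics/w2.png');cv2.imwrite('pics/w2c.png',cv2.resize(a[180:295,250:390],None,fx=5,fy=5,interpolation=2))
p=plane(w,(327,200),.17);q=plane(w,(327,285),.17);print(p,q,np.arctan2(*(q-p)[[1,0]]))
go(p);go(q);go(w['eye'])
```

```text
[ 0.5113 -0.1189  0.17  ] [ 0.5953 -0.1769  0.17  ] -0.6039903144698292
tcp [ 0.4959 -0.1201  0.3282] yang 0.9634282024760957 j [-0.287  -0.0949  1.8283  0.0008  1.4093 -1.2506] tooldelta mm [-12.1507   9.6898 158.1788] ft [ 0.6166 -0.269   0.4177]
tcp [ 0.4959 -0.1201  0.3282] yang 0.9634282024760957 j [-0.287  -0.0949  1.8283  0.0008  1.4093 -1.2506] tooldelta mm [-114.2369   10.0346  158.0469] ft [ 0.6166 -0.269   0.4177]
tcp [ 0.4959 -0.1201  0.3282] yang 0.9634282024760957 j [-0.287  -0.0949  1.8283  0.0008  1.4093 -1.2506] tooldelta mm [  69.1624    1.1967 -145.4241] ft [ 0.6166 -0.269   0.4177]
```

View pics/w2c.png

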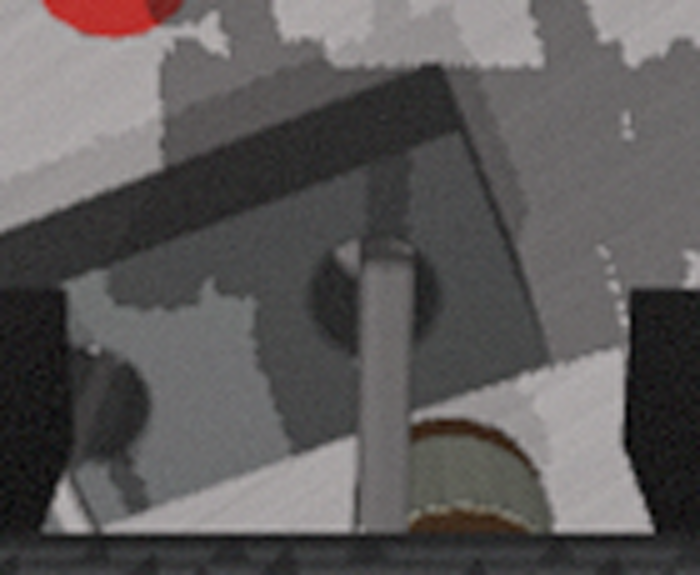

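Bar centre is now at tool offset about (-94, +8.5). Measured by the wrist camera it is +9.5 in y, by the fixed cameras +6.7. Moving over and down.

```bash
python3 -m inch '-31 3 0 0;-32 3 0 0;-31 2 0 0;0 0 35 0;0 0 40 0;0 0 35 0;0 0 25 0; 0 0 0 0;0 0 0 0' 60 20
python3 - <<'E'
from h import *
for n in('wrist','side','scene'): snap(n,n+'3.png')
go([.5765,-.168,.155])
a=[cv2.imread('pics/%s3.png'%n) for n in('wrist','side','scene')]
cv2.imwrite('pics/m3.png',np.vstack([a[0][120:400,:][:, :],np.hstack([cv2.resize(a[1][200:360,280:440],(320,320)),cv2.resize(a[2][90:250,200:360],(320,320))])]))
E
```

```text
t: 3.45
tool_pos: [0.5774, -0.1667, 0.1939]
eef_rot: [-0.0, 0.299, 0.954, 0.0]
ft_force: [-0.3, 0.3, 0.1]
finger_gap: 0.0599
tcp [ 0.57876844 -0.16808107  0.19636074] yang 0.9624101446871174 j [-3.23987799e-01  1.55765539e-01  1.81347911e+00  4.53448346e-05
  1.16813749e+00 -1.28641316e+00] tooldelta mm [ 2.07440092 -1.28050345 41.35118521] ft [ 0.27570459  0.39999871 -0.31428924]
```

View pics/m3.png

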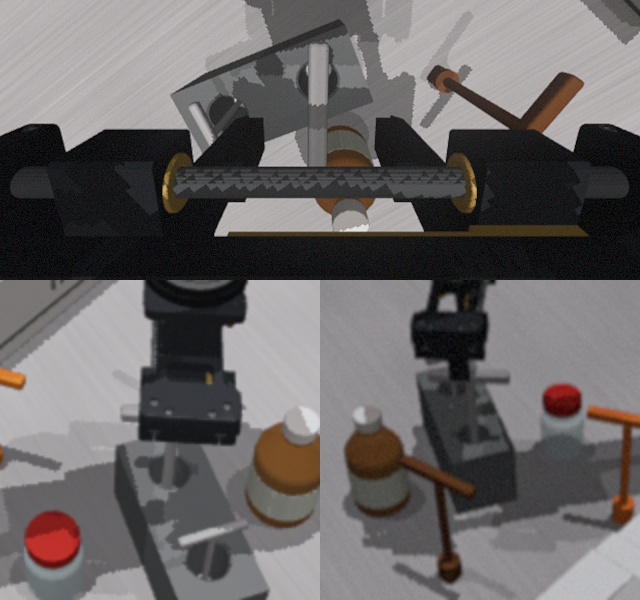

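The bar is centred between the fingers (column 318 against a mid of 320). Lowering and gripping.

```bash
python3 -m inch '0 0 20 0;0 0 20 0;0 0 0 0;0 0 0 0' 60 20; python3 -m inch '0 0 0 0;0 0 0 0;0 0 0 0;0 0 0 0;0 0 0 0;0 0 0 0;0 0 0 0;0 0 0 0' 0 45
python3 - <<'E'
from h import *
for n in('wrist','side','scene'): snap(n,n+'4.png')
go([.5765,-.168,.155])
a=[cv2.imread('pics/%s4.png'%n) for n in('wrist','side','scene')]
cv2.imwrite('pics/m4.png',np.vstack([a[0][120:400,:][:, :],np.hstack([cv2.resize(a[1][200:360,280:440],(320,320)),cv2.resize(a[2][90:250,200:360],(320,320))])]))
E
```

```text
t: 4.0
tool_pos: [0.5778, -0.1683, 0.155]
eef_rot: [0.001, 0.3, 0.954, -0.0]
ft_force: [-0.1, -0.8, 0.3]
finger_gap: 0.0601
t: 4.8
tool_pos: [0.5772, -0.1682, 0.1537]
eef_rot: [-0.0, 0.3, 0.954, 0.0]
ft_force: [-0.5, -0.2, 0.3]
finger_gap: 0.0112
tcp [ 0.57715806 -0.16815432  0.15370733] yang 0.96104151241626 j [-3.24940661e-01  1.92334597e-01  1.85383499e+00  1.46638735e-05
  1.09545397e+00 -1.28598888e+00] tooldelta mm [ 0.62788525 -0.25033576 -1.29265376] ft [ 0.50450117 -0.32302967  0.05067072]
```

View pics/m4.png

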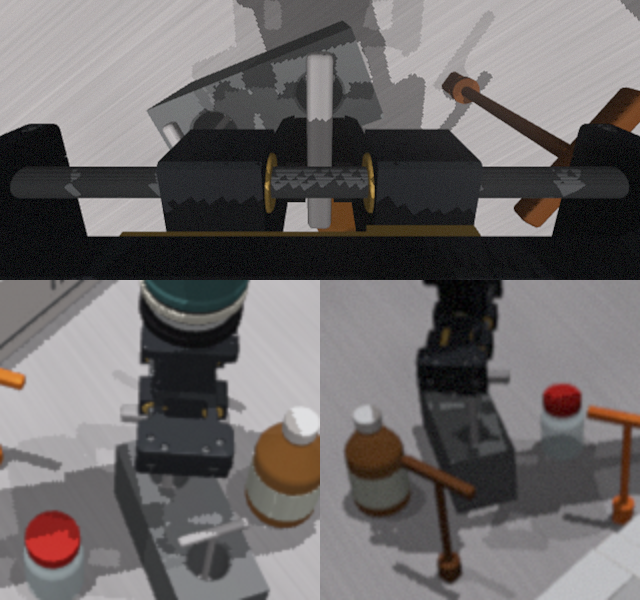

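Gripped with an 11 mm gap. Lifting.

```bash
python3 -m inch '0 0 -15 0;0 0 -30 0;0 0 -35 0;0 0 -35 0;0 0 -35 0;0 0 -30 0; 0 0 -5 0;0 0 0 0;0 0 0 0'
python3 - <<'E'
from h import *
for n in('wrist','side','scene'): snap(n,n+'5.png')
go([.480,.2565,.335])
a=[cv2.imread('pics/%s5.png'%n) for n in('wrist','side','scene')]
cv2.imwrite('pics/m5.png',np.vstack([a[0][120:400,:][:, :],np.hstack([cv2.resize(a[1][120:280,280:440],(320,320)),cv2.resize(a[2][50:210,200:360],(320,320))])]))
E
```

```text
t: 5.85
tool_pos: [0.5763, -0.1679, 0.3366]
eef_rot: [-0.002, 0.3, 0.954, 0.0]
ft_force: [-0.7, 0.5, -2.6]
finger_gap: 0.0111
tcp [ 0.57612974 -0.16785176  0.33603522] yang 0.9610158908795466 j [-3.24978094e-01  8.09091298e-02  1.63957072e+00 -4.36096797e-05
  1.42544343e+00 -1.28598497e+00] tooldelta mm [321.82005562 292.82121169   2.00045205] ft [-0.21449424 -0.25188204 -2.03245858]
```

View pics/m5.png

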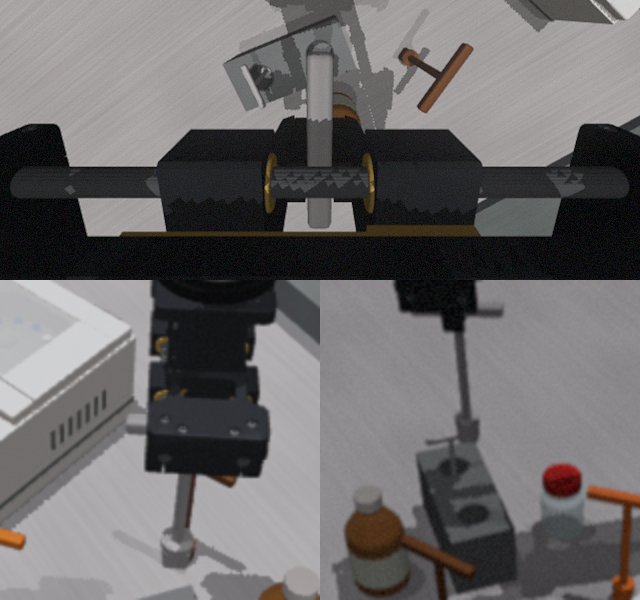

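```bash
python3 -m inch '20 18 0 0;30 27 0 0;34 31 0 0;34 31 0 0;34 31 0 0;34 31 0 0;34 31 0 0;34 31 0 0;30 28 0 0;22 20 0 0;16 13 0 0;0 0 0 0'; python3 -m inch '0 0 0 0.13;0 0 0 0.13;0 0 0 0.13;0 0 0 0.13;0 0 0 0.13;0 0 0 0;0 0 0 0'
python3 - <<'E'
from h import *
for n in('wrist','side','scene'): snap(n,n+'6.png')
go([.480,.2565,.335])
a=[cv2.imread('pics/%s6.png'%n) for n in('wrist','side','scene')]
cv2.imwrite('pics/m6.png',np.vstack([a[0][120:400,:][:, :],np.hstack([cv2.resize(a[1][60:220,140:300],(320,320)),cv2.resize(a[2][150:310,360:520],(320,320))])]))
E
```

```text
t: 7.2
tool_pos: [0.479, 0.2578, 0.337]
eef_rot: [-0.001, 0.299, 0.954, -0.001]
ft_force: [-0.2, -0.1, -2.4]
finger_gap: 0.0114
t: 7.9
tool_pos: [0.4804, 0.2548, 0.338]
eef_rot: [-0.0, 0.588, 0.809, -0.001]
ft_force: [0.2, 0.2, -1.7]
finger_gap: 0.0108
tcp [0.48041212 0.25527081 0.33842604] yang 0.3123364290764223 j [ 4.42696664e-01 -3.16046137e-02  1.75034307e+00 -1.04602841e-04
  1.42337518e+00  1.30375584e-01] tooldelta mm [ 1.29693951 -0.01275086  3.42583088] ft [-0.48859096 -0.21520217 -1.58652993]
```

View pics/m6.png

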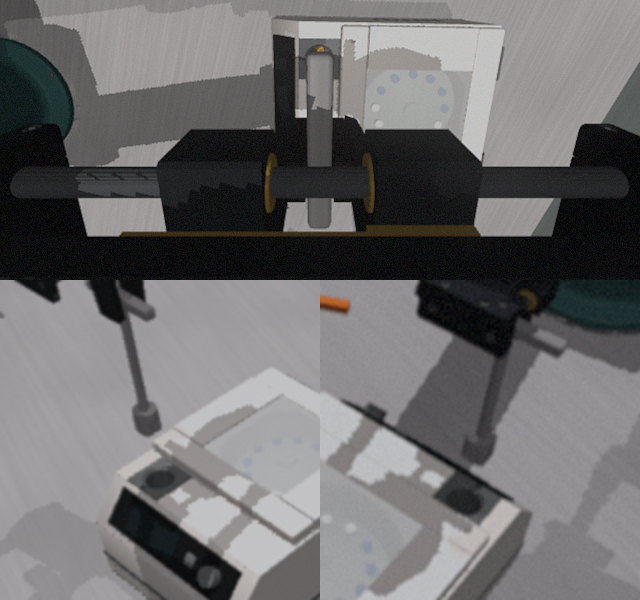

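Run:
```python
import cv2,numpy as np
a=cv2.imread('pics/side6.png')[110:190,170:270];b=cv2.imread('pics/scene6.png')[170:280,390:470]
cv2.imwrite('pics/m6a.png',cv2.resize(a,None,fx=7,fy=7,interpolation=2))
cv2.imwrite('pics/m6b.png',cv2.resize(b,None,fx=5,fy=5,interpolation=2))
c=cv2.imread('pics/wrist6.png')[130:250,260:520]
cv2.imwrite('pics/m6c.png',cv2.resize(c,None,fx=3,fy=3,interpolation=2))
```

```text
(no output)
```

View pics/m6a.png

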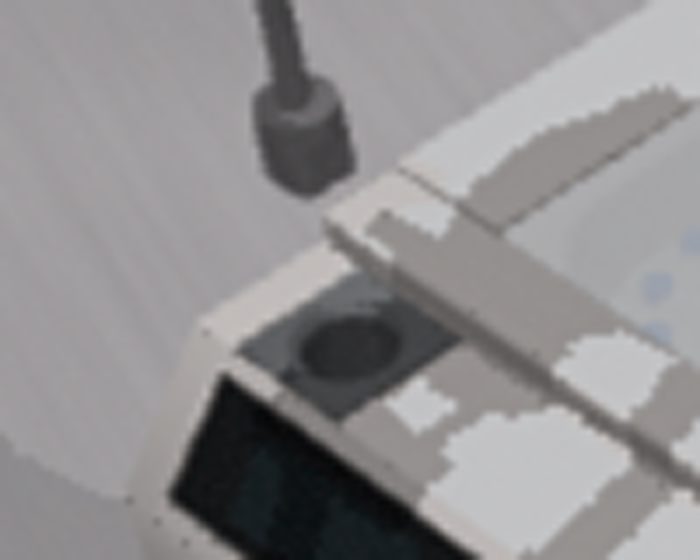

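View pics/m6b.png

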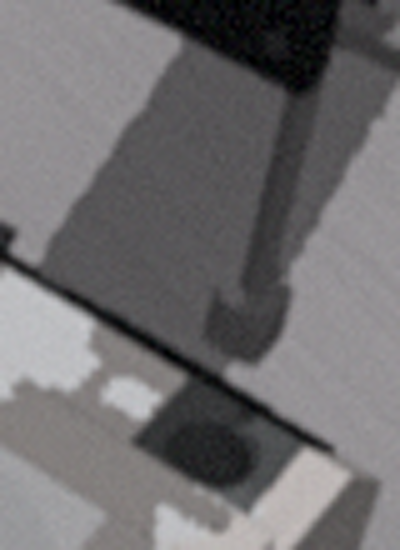

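View pics/m6c.png

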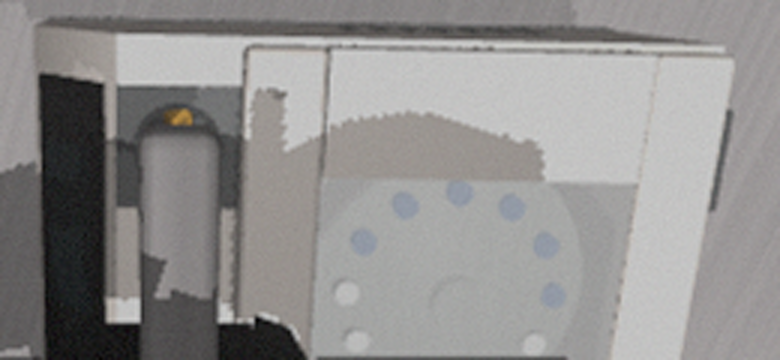

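Run:
```python
from h import *
np.set_printoptions(precision=4,suppress=True)
s=load('scene6.png');d=load('side6.png');w=load('wrist6.png')
S=lambda x,y:(x/5+390,y/5+170); D=lambda x,y:(x/7+170,y/7+110); W=lambda x,y:(x/3+260,y/3+130)
print('socket',tri([(s,S(245,331)),(d,D(308,165))]))
print('shaft',tri([(s,S(210,455)),(d,D(351,347))]))
for a,b,z in [((246,48),(238,320),.146),((118,36),(105,320),.13),((735,58),(700,358),.146),((328,50),(312,358),.146),((250,47),(725,50),.146)]:
    p=plane(w,W(*a),z);q=plane(w,W(*b),z);v=q-p;print(v,np.arctan2(v[1],v[0])%(np.pi/2))
p=plane(w,W(140,150),.36);q=plane(w,W(140,320),.36);v=q-p;print('bar',np.arctan2(v[1],v[0])%(np.pi/2))
p=plane(w,W(220,150),.36);q=plane(w,W(218,320),.36);v=q-p;print('bar',np.arctan2(v[1],v[0])%(np.pi/2))
# predicted socket bottom if under pinch
o=r.get_obs()
for c in (s,d):print(proj(c,o['tool_pos']+[0,0,-.139]))
print(S(245,331),D(308,165))
for x,y in ((.48,.2565),):
  for c in(s,d,w):print('shaft proj',proj(c,[x,y,.132]), 'stem',proj(c,[x,y,.052]))
print(S(210,455),D(351,347),W(180,117))
```

```text
socket (array([0.4802, 0.2559, 0.2008]), array([0.0009, 0.0009]))
shaft (array([0.4807, 0.2548, 0.1284]), array([0.001, 0.001]))
[ 0.0329 -0.1048  0.    ] 0.3045716418052218
[ 0.0295 -0.1162  0.    ] 0.24902453931379354
[ 0.0439 -0.1151  0.    ] 0.3647566607514914
[ 0.038  -0.1201  0.    ] 0.3066161508104037
[0.1706 0.0542 0.    ] 0.3073510005951262
bar 0.30225353298279534
bar 0.3149594645776117
[438.0108 236.6487]
[213.8938 134.1424]
(439.0, 236.2) (214.0, 133.57142857142858)
shaft proj [432.7082 260.4002] stem [426.4062 285.1675]
shaft proj [218.8084 157.9297] stem [224.4947 183.6096]
shaft proj [318.6234 179.8631] stem [318.693  169.4261]
(432.0, 261.0) (220.14285714285714, 159.57142857142856) (320.0, 169.0)
```

Yaw agrees (machine 0.307, tool 0.312), and the socket is within about 1 mm of the shaft axis. Lowering to just above the mouth, then checking.

```bash
python3 -m inch '0 0 15 0;0 0 20 0;0 0 15 0;0 0 7 0;0 0 0 0;0 0 0 0;0 0 0 0'
python3 - <<'E'
from h import *
for n in('wrist','side','scene'): snap(n,n+'7.png')
go([.480,.2560,.275])
a=cv2.imread('pics/side7.png')[110:190,170:270];b=cv2.imread('pics/scene7.png')[200:280,390:470]
cv2.imwrite('pics/m7.png',np.hstack([cv2.resize(a,(500,400),interpolation=2),cv2.resize(b,(300,400)[:1]*2,interpolation=2) if 0 else cv2.resize(b,(400,400),interpolation=2)[:,50:350]]))
E
```

```text
t: 8.75
tool_pos: [0.481, 0.2559, 0.2828]
eef_rot: [0.0, 0.589, 0.808, 0.001]
ft_force: [0.1, 0.4, -1.6]
finger_gap: 0.0112
tcp [0.4808717  0.25581878 0.28265005] yang 0.31103348435108996 j [ 4.43182751e-01 -9.44154319e-03  1.82917458e+00 -4.31443391e-06
  1.32025251e+00  1.32150168e-01] tooldelta mm [ 0.43771521 -0.78660419  7.64890034] ft [-0.14868709  0.26308965 -2.3752575 ]
```

View pics/m7.png

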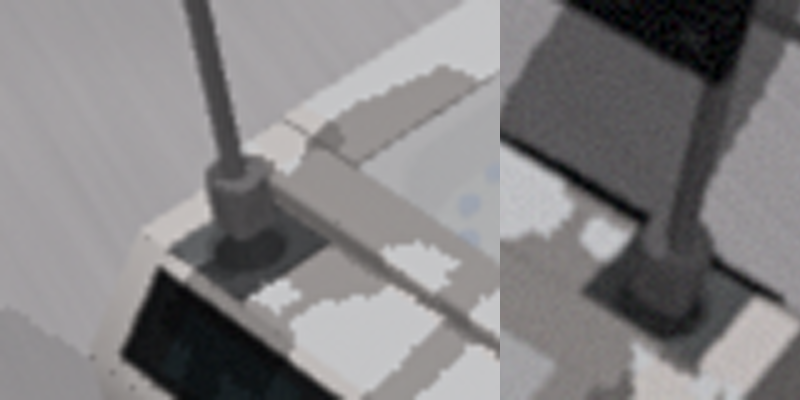

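```bash
python3 -m inch '0 0 6 0;0 0 6 0;0 0 6 0;0 0 0 0;0 0 0 0'
python3 - <<'E'
from h import *
for n in('side','scene'): snap(n,n+'8.png')
go([.480,.2560,.275])
a=cv2.imread('pics/side8.png')[110:190,170:270];b=cv2.imread('pics/scene8.png')[200:280,390:470]
cv2.imwrite('pics/m8.png',np.hstack([cv2.resize(a,(500,400),interpolation=2),cv2.resize(b,(400,400),interpolation=2)[:,50:350]]))
E
```

```text
t: 9.4
tool_pos: [0.4801, 0.2555, 0.2631]
eef_rot: [-0.0, 0.589, 0.808, -0.0]
ft_force: [-0.3, -0.1, -2.0]
finger_gap: 0.011
tcp [0.4805055  0.25565438 0.26382495] yang 0.3109956536557019 j [ 4.43195952e-01  8.46776872e-04  1.85341389e+00 -2.36951706e-07
  1.28713348e+00  1.32200362e-01] tooldelta mm [  0.48401109  -0.37328723 -11.17510935] ft [-0.1096361   0.22939828 -2.02462716]
```

View pics/m8.png

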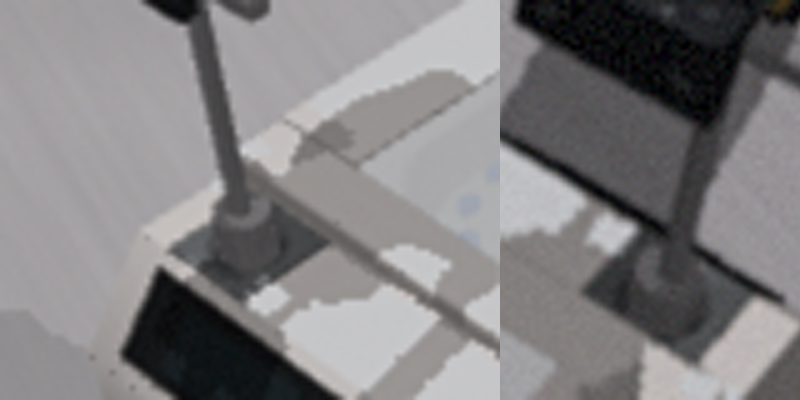

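The socket has entered the bore with no contact force. Going on down to near the stem top.

```bash
python3 -m inch '0 0 10 0;0 0 10 0;0 0 10 0;0 0 0 0;0 0 0 0'; python3 -m inch '0 0 10 0;0 0 10 0;0 0 10 0;0 0 3 0;0 0 0 0;0 0 0 0';  python3 -c "
from h import *
go([.480,.2560,.173])"
```

```text
t: 10.0
tool_pos: [0.48, 0.2554, 0.2329]
eef_rot: [-0.0, 0.589, 0.808, -0.001]
ft_force: [0.2, 0.0, -1.1]
finger_gap: 0.0113
t: 10.6
tool_pos: [0.4806, 0.2557, 0.2008]
eef_rot: [0.0, 0.589, 0.808, 0.0]
ft_force: [-0.4, 0.2, -1.4]
finger_gap: 0.0114
tcp [0.48056306 0.25566148 0.20077106] yang 0.31095036144242005 j [4.43146407e-01 4.47985711e-02 1.92688688e+00 2.74198118e-05
 1.16968310e+00 1.32185336e-01] tooldelta mm [ 0.49304504 -0.43856111 27.77099478] ft [-0.36926076  0.20700288 -1.4240401 ]
```

```bash
python3 -m inch '0 0 5 0;0 0 5 0;0 0 3 0;0 0 0 0;0 0 0 0'; python3 -m inch '0 0 4 0;0 0 4 0;0 0 0 0;0 0 0 0'
```

```text
t: 11.1
tool_pos: [0.4804, 0.2556, 0.1876]
eef_rot: [-0.0, 0.589, 0.808, -0.0]
ft_force: [0.5, -0.0, -2.2]
finger_gap: 0.0112
t: 11.5
tool_pos: [0.4803, 0.2555, 0.1794]
eef_rot: [-0.0, 0.589, 0.808, -0.0]
ft_force: [0.5, -0.0, -2.0]
finger_gap: 0.0113
```

```bash
python3 -m inch '0 0 3 0;0 0 2 0;0 0 0 0;0 0 0 0;0 0 0 0'
python3 - <<'E'
from h import *
for n in('side','scene'): snap(n,n+'9.png')
go([.480,.2560,.173])
a=cv2.imread('pics/side9.png')[100:200,160:285];b=cv2.imread('pics/scene9.png')[180:280,370:470]
cv2.imwrite('pics/m9.png',np.hstack([cv2.resize(a,(500,400),interpolation=2),cv2.resize(b,(400,400),interpolation=2)[:,50:350]]))
E
```

```text
t: 12.0
tool_pos: [0.4804, 0.2556, 0.1747]
eef_rot: [0.0, 0.589, 0.808, -0.0]
ft_force: [-0.6, 0.0, -2.3]
finger_gap: 0.0112
tcp [0.48043246 0.25559103 0.17475249] yang 0.3110182289584603 j [ 4.43159585e-01  6.72773966e-02  1.95367037e+00 -2.03018952e-05
  1.12060671e+00  1.32150190e-01] tooldelta mm [ 0.52171513 -0.28662638  1.75247266] ft [-0.15551829 -0.17958262 -2.33501881]
```

View pics/m9.png

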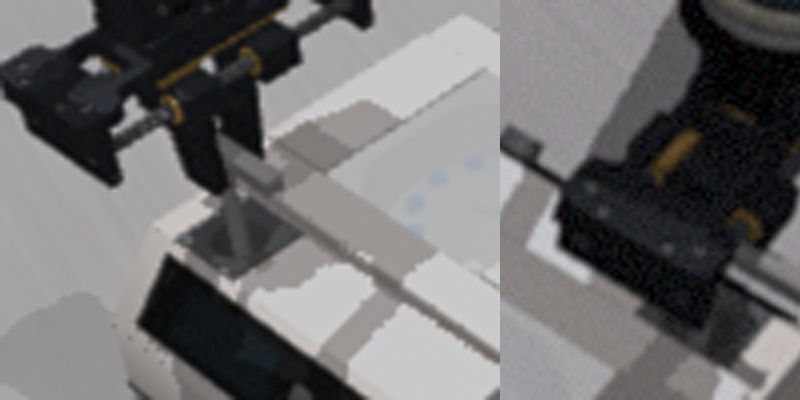

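The key is about 16 mm over the stem. Turning clockwise (+).

```bash
python3 -m inch '0 0 0 0.08;0 0 0 0.1;0 0 0 0.1;0 0 0 0.1;0 0 0 0.1;0 0 0 0.1;0 0 0 0'; python3 -c "
from h import *
go([.480,.2560,.173]);print(r.get_obs()['torque'])"
```

```text
t: 12.8
tool_pos: [0.4802, 0.2555, 0.1747]
eef_rot: [0.0, 0.796, 0.606, -0.0]
ft_force: [-0.4, -1.0, -1.8]
finger_gap: 0.0112
tcp [0.4802066  0.25545161 0.1747031 ] yang -0.2690367916592535 j [ 4.43173976e-01  6.72156908e-02  1.95383336e+00 -1.40801092e-04
  1.12111336e+00  7.12271925e-01] tooldelta mm [ 0.47454781 -0.34434059  1.70299787] ft [-0.44148881 -0.98301287 -1.7574178 ]
[-0.29490243  0.30233533  0.05479246]
```

```bash
python3 -m inch '0 0 0 0.1;0 0 0 0.1;0 0 0 0.1;0 0 0 0.1;0 0 0 0.1;0 0 0 0.1;0 0 0 0'
python3 - <<'E'
from h import *
print(r.get_obs()['torque'])
for n in('side','scene'): snap(n,n+'10.png')
go([.480,.2560,.173])
a=cv2.imread('pics/side10.png')[60:220,160:360];b=cv2.imread('pics/scene10.png')[180:380,270:470]
cv2.imwrite('pics/m10.png',np.hstack([cv2.resize(a,(500,400),interpolation=2),cv2.resize(b,(400,400),interpolation=2)[:,:300]]))
E
```

```text
t: 13.5
tool_pos: [0.4801, 0.2555, 0.1747]
eef_rot: [-0.0, 0.939, 0.345, -0.0]
ft_force: [-0.5, -1.0, -1.5]
finger_gap: 0.0114
[-0.24605398  0.36607166  0.08375713]
tcp [0.48017795 0.25556534 0.17468405] yang -0.8652569159260826 j [4.43244115e-01 6.72376899e-02 1.95384727e+00 1.10203714e-04
 1.12101196e+00 1.30845304e+00] tooldelta mm [ 0.1471697  -0.44589913  1.68408137] ft [-1.10919317 -0.73972188 -2.1041567 ]
```

View pics/m10.png

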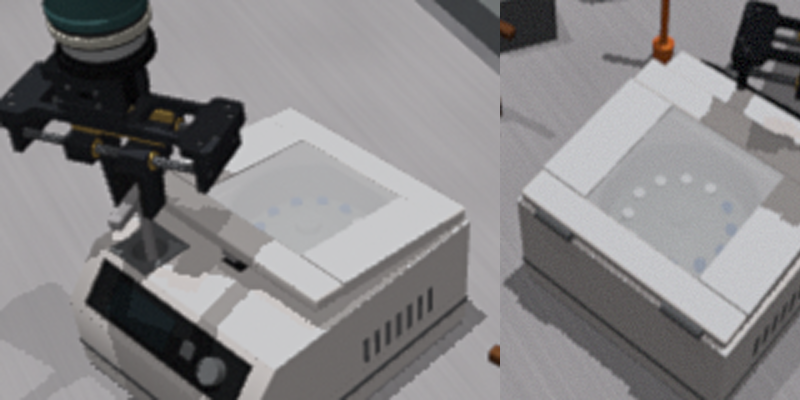

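The lid is lifting (a gap shows under its front edge). Continuing to the stop.

```bash
python3 -m inch '0 0 0 0.05;0 0 0 0.05;0 0 0 0.03;0 0 0 0'; python3 -c "
from h import *
go([.480,.2560,.173]);print(r.get_obs()['torque'])"; python3 -m inch '0 0 0 0.03;0 0 0 0.03;0 0 0 0;0 0 0 0';  python3 -c "
from h import *
go([.480,.2560,.173]);print(r.get_obs()['torque'])"
```

```text
t: 14.0
tool_pos: [0.4803, 0.2556, 0.1747]
eef_rot: [-0.0, 0.959, 0.283, -0.0]
ft_force: [-1.2, -0.8, -0.9]
finger_gap: 0.0113
tcp [0.48027865 0.25558541 0.17471492] yang -0.9965160228898053 j [4.43202212e-01 6.72608538e-02 1.95376185e+00 1.02758592e-04
 1.12086472e+00 1.43967351e+00] tooldelta mm [-0.00825333 -0.49923281  1.71499002] ft [-1.2359012  -0.79946477 -0.92929901]
[-0.1733184   0.49011433  0.18430047]
t: 14.4
tool_pos: [0.4803, 0.2556, 0.1747]
eef_rot: [-0.0, 0.967, 0.254, -0.0]
ft_force: [-1.3, 0.1, -0.9]
finger_gap: 0.0113
tcp [0.48034296 0.2556081  0.17470176] yang -1.0569272708480562 j [4.43202468e-01 6.73005758e-02 1.95374526e+00 7.92178948e-05
 1.12068503e+00 1.50009526e+00] tooldelta mm [-0.10580311 -0.50972778  1.70181692] ft [-1.29703418  0.08260407 -0.92095274]
[-0.16406519  0.49444048  0.17199368]
```

Run:
```python
from h import *
for n in('side','scene'): snap(n,n+'11.png')
a=cv2.imread('pics/side11.png')[60:220,160:360]
cv2.imwrite('pics/m11.png',cv2.resize(a,(800,640),interpolation=2)[40:])
d=load('side11.png')
# candidate lid front corner at own -y : own (-47,-115)
c,s_=np.cos(.307),np.sin(.307);Rm=np.array([[c,-s_],[s_,c]])
org=np.array([.4803,.2556])-Rm@[-.075,.07]
for th in (0,.11,.138):
    X=np.array([.14-.187*np.cos(th)-.0*0,-.1135]);h=.187*np.sin(th)
    p=proj(d,[*(org+Rm@X),.146+h]); print(th,p,(p-[160,60])*4-[0,40])
```

```text
0 [287.85303185 186.47322949] [511.41212741 465.89291797]
0.11 [287.66914498 178.94976972] [510.67657993 435.79907888]
0.138 [287.74930204 176.91127136] [510.99720815 427.64508542]
```

View pics/m11.png

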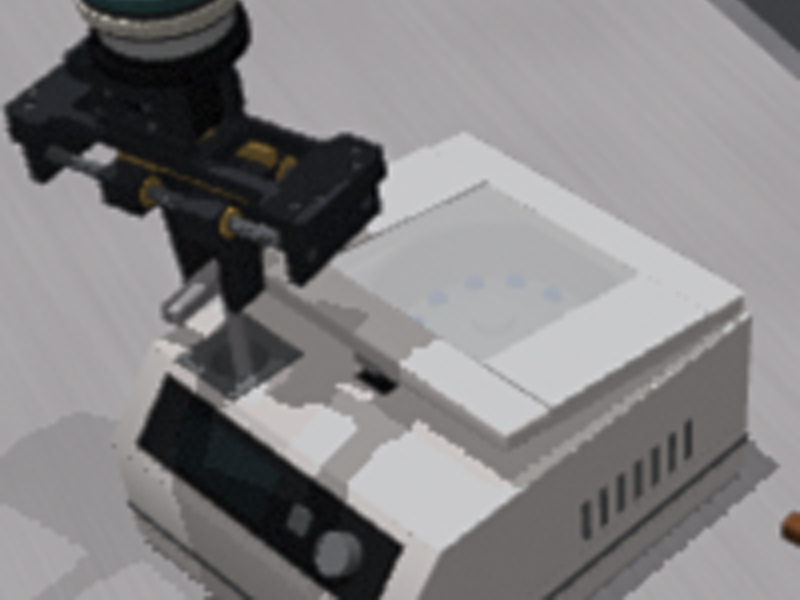

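Run:
```python
import cv2,numpy as np
a=cv2.imread('pics/side0.png')[165:205,265:315];b=cv2.imread('pics/side11.png')[165:205,265:315]
cv2.imwrite('pics/m12.png',np.hstack([cv2.resize(x,(400,320),interpolation=2) for x in(a,b)]))
```

```text
(no output)
```

View pics/m12.png

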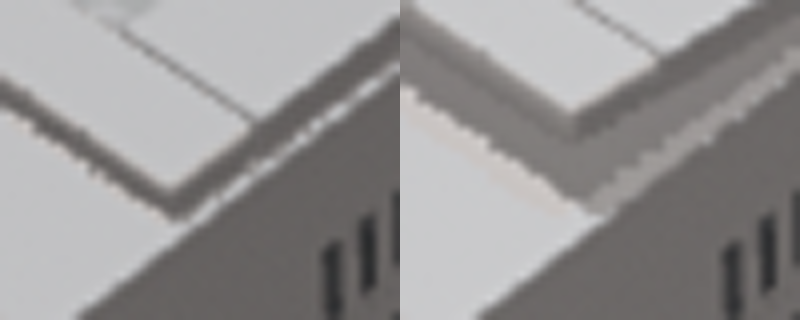

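Lid corner rose 9.2 px (8 for 0.11, 9.6 for 0.138), so it is close to fully open. One more nudge to be sure of the stop, then I'll back off within the play.

```bash
python3 -m inch '0 0 0 0.05;0 0 0 0.04;0 0 0 0'
python3 - <<'E'
from h import *
print(r.get_obs()['torque']);snap('side','side13.png')
a=cv2.imread('pics/side13.png')[165:205,265:315];b=cv2.imread('pics/side11.png')[165:205,265:315]
cv2.imwrite('pics/m13.png',np.hstack([cv2.resize(x,(400,320),interpolation=2) for x in(a,b)]))
E
python3 -m inch '0 0 0 -0.1;0 0 0 -0.1;0 0 0 0;0 0 0 0';python3 -c "
from h import *
go([.480,.2560,.173]);print(r.get_obs()['torque'])"
```

```text
t: 14.8
tool_pos: [0.4803, 0.2556, 0.1747]
eef_rot: [0.0, 0.978, 0.21, -0.0]
ft_force: [-1.5, -0.6, -1.8]
finger_gap: 0.0111
[-0.138334    0.50923169  0.29371503]
t: 15.25
tool_pos: [0.4804, 0.2556, 0.1747]
eef_rot: [-0.0, 0.952, 0.305, 0.0]
ft_force: [-1.5, -0.6, -2.1]
finger_gap: 0.0113
tcp [0.4804117  0.25564678 0.17466256] yang -0.950928995718588 j [4.43157760e-01 6.73799459e-02 1.95373751e+00 1.76379574e-04
 1.12045247e+00 1.39400999e+00] tooldelta mm [-0.12999255 -0.52642373  1.66263577] ft [-1.52893774 -0.6230342  -2.06524916]
[-0.11655522  0.42821574 -0.01696392]
```

View pics/m13.png

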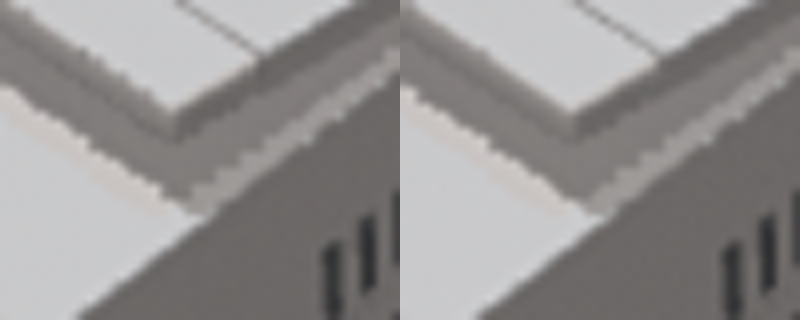

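Lid at its stop (torque rose to 0.29 N m with no further lift), and the backed-off key is now free. Drawing it out.

```bash
python3 -m inch '0 0 -5 0;0 0 -8 0;0 0 -10 0;0 0 -10 0;0 0 0 0'; python3 -m inch '0 0 -15 0;0 0 -20 0;0 0 -20 0;0 0 -25 0;0 0 -30 0;0 0 -20 0;0 0 -5 0;0 0 0 0;0 0 0 0'
python3 - <<'E'
from h import *
for n in('side','scene'): snap(n,n+'14.png')
go([.577,-.168,.337])
a=cv2.imread('pics/side14.png')[60:220,160:360];b=cv2.imread('pics/scene14.png')[150:350,290:490]
cv2.imwrite('pics/m14.png',np.hstack([cv2.resize(a,(500,400),interpolation=2),cv2.resize(b,(400,400),interpolation=2)[:,100:]]))
E
```

```text
t: 15.75
tool_pos: [0.4817, 0.2562, 0.2105]
eef_rot: [-0.0, 0.952, 0.306, 0.002]
ft_force: [-0.8, -0.7, -0.7]
finger_gap: 0.0116
t: 16.65
tool_pos: [0.4799, 0.2553, 0.3415]
eef_rot: [0.0, 0.952, 0.306, -0.001]
ft_force: [0.5, 0.9, -1.6]
finger_gap: 0.0113
tcp [0.47967687 0.25522525 0.34079027] yang -0.9490367256968146 j [ 4.43155602e-01 -3.18741002e-02  1.74638571e+00 -3.12085759e-05
  1.43021206e+00  1.39219594e+00] tooldelta mm [-167.39305386  400.71006206    4.09626937] ft [ 0.47518063  0.1801295  -2.43032611]
```

View pics/m14.png

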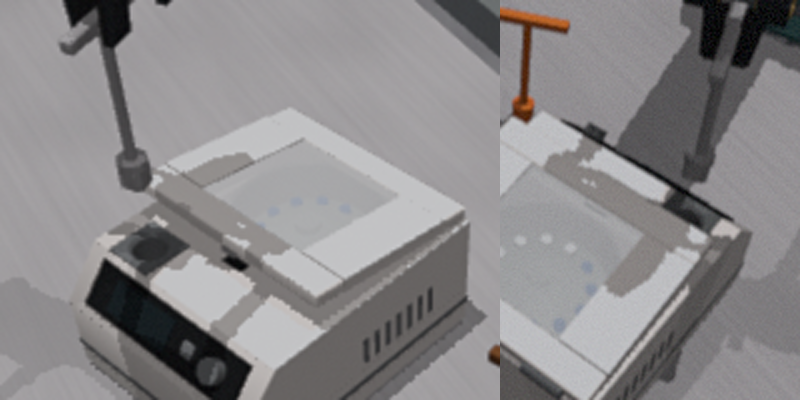

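Key is out and upright, lid stays ajar. Returning to the stand.

```bash
python3 -m inch '-9 22 0 0;-14 34 0 0;-17 41 0 0;-17 41 0 0;-17 41 0 0;-17 41 0 0;-17 41 0 0;-17 41 0 0;-16 38 0 0;-13 30 0 0;-9 21 0 0;-4 10 0 0'; python3 -m inch '0 0 0 0;0 0 0 0;0 0 0 0'
python3 - <<'E'
from h import *
for n in('wrist','side','scene'): snap(n,n+'15.png')
go([.577,-.168,.337])
a=cv2.imread('pics/side15.png')[200:360,290:440];b=cv2.imread('pics/scene15.png')[80:240,220:370]
cv2.imwrite('pics/m15.png',np.hstack([cv2.resize(x,(400,427),interpolation=2) for x in(a,b)]))
E
```

```text
t: 17.95
tool_pos: [0.5778, -0.1697, 0.3408]
eef_rot: [-0.001, 0.952, 0.305, -0.001]
ft_force: [-0.0, -0.8, -3.3]
finger_gap: 0.0114
t: 18.25
tool_pos: [0.5781, -0.1663, 0.3426]
eef_rot: [-0.0, 0.952, 0.307, -0.0]
ft_force: [0.3, 0.3, -2.1]
finger_gap: 0.0113
tcp [ 0.57823765 -0.1665202   0.34295627] yang -0.9475506451362539 j [-3.21882407e-01  7.90599171e-02  1.62919407e+00  1.75473971e-04
  1.43299959e+00  6.25644134e-01] tooldelta mm [-1.87069885  0.47817126  5.95572252] ft [-0.78339667 -0.20914419 -2.13773529]
```

View pics/m15.png

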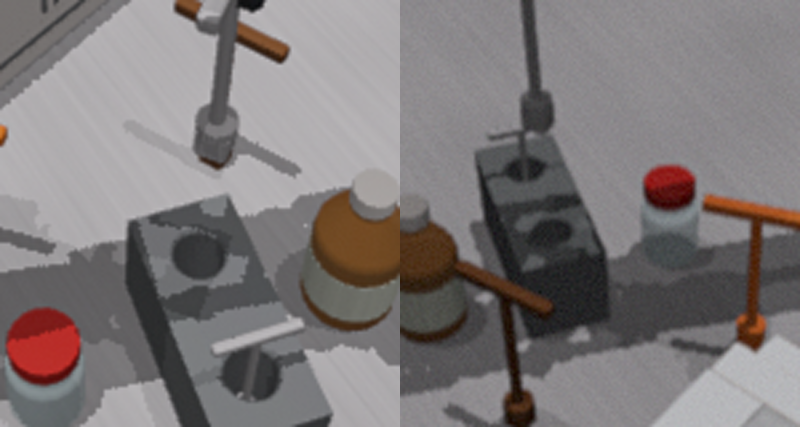

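View pics/wrist15.png

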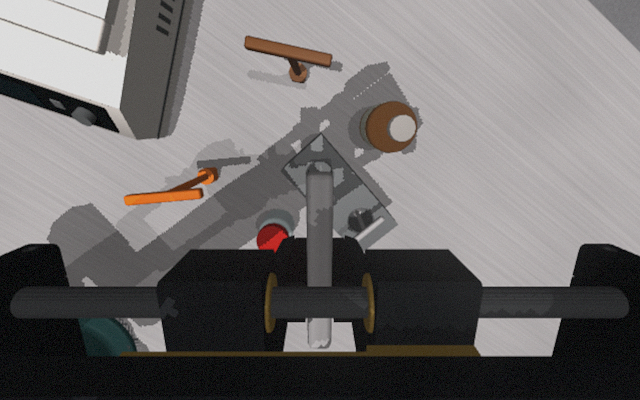

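Run:
```python
from h import *
np.set_printoptions(precision=4,suppress=True)
s=load('scene15.png');d=load('side15.png')
k=2.6667
S=lambda x,y:(x/k+220,y/k+80);D=lambda x,y:(x/k+290,y/k+200)
print(tri([(s,S(150,231)),(d,D(200,256))]),plane(s,S(150,231),.085),plane(d,D(200,256),.085))
print(tri([(s,S(137,116)),(d,D(214,146))]))
o=r.get_obs();
for c in(s,d):print(proj(c,o['tool_pos']+[0,0,-.139]))
print(S(137,116),D(214,146));go([.577,-.1675,.3])
```

```text
(array([ 0.5772, -0.1701,  0.0833]), array([0., 0.])) [ 0.578  -0.1684  0.085 ] [ 0.5766 -0.1709  0.085 ]
(array([ 0.5783, -0.1703,  0.2088]), array([0.0007, 0.0007]))
[272.7331 126.2244]
[369.0465 254.8747]
(271.3743578205272, 123.49945625679679) (370.2489968875389, 254.74931563355457)
tcp [ 0.5782 -0.1665  0.343 ] yang -0.9475506451362539 j [-0.3219  0.0791  1.6292  0.0002  1.433   0.6256] tooldelta mm [-1.5914  0.0658 42.9557] ft [-0.7834 -0.2091 -2.1377]
```

```bash
python3 -m inch '-2 0 10 0;0 0 25 0;0 0 30 0;0 0 20 0;0 0 10 0;0 0 3 0;0 0 0 0;0 0 0 0;0 0 0 0'
python3 - <<'E'
from h import *
for n in('side','scene'): snap(n,n+'16.png')
go([.577,-.168,.155])
a=cv2.imread('pics/side16.png')[200:360,290:440];b=cv2.imread('pics/scene16.png')[80:240,220:370]
cv2.imwrite('pics/m16.png',np.hstack([cv2.resize(x,(400,427),interpolation=2) for x in(a,b)]))
E
```

```text
t: 19.3
tool_pos: [0.5775, -0.1691, 0.2464]
eef_rot: [0.001, 0.952, 0.306, 0.001]
ft_force: [-0.1, -1.1, -2.4]
finger_gap: 0.0115
tcp [ 0.5772139 -0.1690102  0.2459325] yang -0.9490346395748763 j [-3.26246091e-01  1.20237976e-01  1.76026166e+00 -1.33696619e-05
  1.25908394e+00  6.22791684e-01] tooldelta mm [ 0.30891767 -1.09479518 90.93124843] ft [-0.25974211 -0.80029794 -1.98316057]
```

View pics/m16.png

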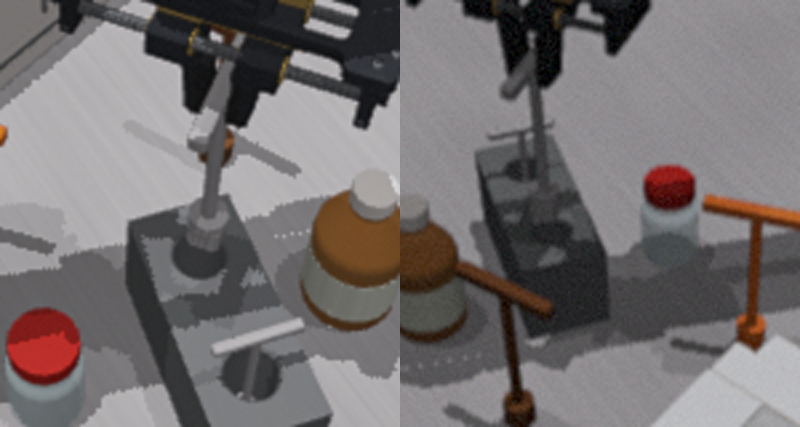

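The socket is centred above the free hole in both views (side (204,245) over the hole at (200,256)). Lowering in.

```bash
python3 -m inch '0 0 10 0;0 0 12 0;0 0 8 0;0 0 0 0;0 0 0 0'; python3 -m inch '0 0 10 0;0 0 15 0;0 0 15 0;0 0 10 0;0 0 5 0;0 0 0 0;0 0 0 0';  python3 -c "
from h import *
go([.577,-.168,.1537])"
```

```text
t: 19.9
tool_pos: [0.5762, -0.1687, 0.2138]
eef_rot: [-0.0, 0.952, 0.306, -0.001]
ft_force: [0.3, 0.2, -1.3]
finger_gap: 0.0113
t: 20.6
tool_pos: [0.5768, -0.1689, 0.1598]
eef_rot: [0.0, 0.952, 0.306, 0.0]
ft_force: [0.0, 0.1, -1.6]
finger_gap: 0.0112
tcp [ 0.57683843 -0.16887284  0.15984845] yang -0.949048247330645 j [-3.26248455e-01  1.86282285e-01  1.84886404e+00  2.25818146e-05
  1.10618854e+00  6.22789660e-01] tooldelta mm [ 0.63869934 -0.61660308  6.14843561] ft [ 0.0083369   0.13819196 -1.64095911]
```

```bash
python3 -m inch '0 0 3 0;0 0 2 0;0 0 0 0;0 0 0 0'; python3 -m inch '0 0 1 0;0 0 1 0;0 0 0 0;0 0 0 0'
```

```text
t: 21.0
tool_pos: [0.5767, -0.1688, 0.1548]
eef_rot: [0.0, 0.952, 0.306, 0.0]
ft_force: [-0.3, -0.7, -2.3]
finger_gap: 0.0108
t: 21.4
tool_pos: [0.5772, -0.169, 0.1537]
eef_rot: [0.0, 0.952, 0.306, 0.001]
ft_force: [-0.4, 0.1, 4.5]
finger_gap: 0.0115
```

The key has touched the hole's floor at the same TCP height as when I picked it up. Releasing.

```bash
python3 -m inch '0 0 0 0;0 0 0 0;0 0 0 0;0 0 0 0;0 0 0 0;0 0 0 0' 50; python3 -m inch '0 0 -10 0;0 0 -20 0;0 0 -30 0;0 0 -40 0;0 0 -40 0;0 0 -20 0;0 0 0 0;0 0 0 0;0 0 0 0'
python3 - <<'E'
from h import *
for n in('wrist','side','scene'): snap(n,n+'17.png')
go([.577,-.168,.155])
a=cv2.imread('pics/side17.png')[200:360,290:440];b=cv2.imread('pics/scene17.png')[80:240,220:370]
cv2.imwrite('pics/m17.png',np.hstack([cv2.resize(x,(400,427),interpolation=2) for x in(a,b)]))
E
```

```text
t: 22.0
tool_pos: [0.5766, -0.1688, 0.1526]
eef_rot: [-0.0, 0.952, 0.306, -0.0]
ft_force: [-0.4, 0.3, -0.7]
finger_gap: 0.0503
t: 22.9
tool_pos: [0.5756, -0.1685, 0.3106]
eef_rot: [-0.001, 0.952, 0.306, -0.001]
ft_force: [-0.9, 0.0, 0.2]
finger_gap: 0.0499
tcp [ 0.57575064 -0.16848387  0.31050351] yang -0.9489762203692588 j [-3.26210245e-01  8.87819535e-02  1.67687768e+00  1.13453289e-05
  1.37954944e+00  6.22760707e-01] tooldelta mm [  1.62397069   0.79227299 155.49878611] ft [ 0.04658149  0.47700854 -0.86632574]
```

View pics/m17.png

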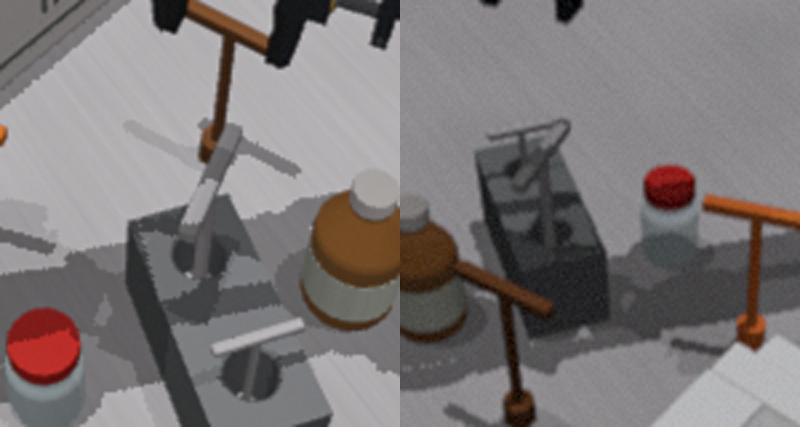

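View pics/side17.png

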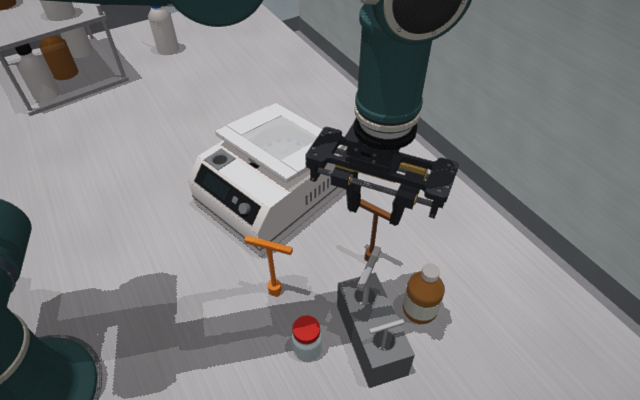

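The key is in the stand, released, and the lid is ajar. Before handing in I'll check its uprightness by projection.

Run:
```python
from h import *
s=load('scene17.png');d=load('side17.png')
k=2.6667
S=lambda x,y:(x/k+220,y/k+80);D=lambda x,y:(x/k+290,y/k+200)
A=tri([(s,S(168,125)),(d,D(233,135))]);B=tri([(s,S(118,185)),(d,D(192,222))])
print(A,B,(A[0]+B[0])/2)
o,f=r.get_obs(),0
print(o['ft_force'],o['finger_gap'],o['t'])
```

```text
(array([ 0.57668479, -0.16038954,  0.20776695]), array([0.01788941, 0.01788941])) (array([ 0.58223495, -0.17646936,  0.13246513]), array([0.01605111, 0.01605111])) [ 0.57945987 -0.16842945  0.17011604]
[ 0.04658149  0.47700854 -0.86632574] 0.04990731387268261 23.05
```

```bash
python3 - <<'E'
from h import *
s=load('scene17.png');d=load('side17.png')
k=2.6667
S=lambda x,y:(x/k+220,y/k+80);D=lambda x,y:(x/k+290,y/k+200)
A=tri([(s,S(118,185)),(d,D(233,135))]);B=tri([(s,S(168,125)),(d,D(192,222))])
print(A,B,(A[0]+B[0])/2)
E
python3 -m inch '0 0 0 0;0 0 0 0;0 0 0 0;0 0 0 0;0 0 0 0'
python3 - <<'E'
from h import *
a=load('side17.png')['img'];c=snap('side','side18.png')['img']
df=cv2.absdiff(a,c).max(2)[260:310,340:400];print(df.max(),df.mean())
E
```

```text
(array([ 0.61242425, -0.14686615,  0.16884361]), array([0.00011558, 0.00011558])) (array([ 0.54689833, -0.18877865,  0.17452783]), array([0.00379829, 0.00379829])) [ 0.57966129 -0.1678224   0.17168572]
t: 23.55
tool_pos: [0.5767, -0.1688, 0.3128]
eef_rot: [0.0, 0.952, 0.306, 0.0]
ft_force: [-0.3, -0.2, 0.4]
finger_gap: 0.05
45 1.4243333333333332
```

```bash
python3 -c "
from h import *
r.job_done()"
```

```text
the job is handed in; nothing more can be done
```

The job is done and handed in at about 23.6 s of the 64 s allowed; no verdict is reported. I took the longer T-key from its stand, lowered it about 16 mm over the square stem and turned it clockwise to the stop. I then backed it off, drew it out and stood it in the same stand hole.

**Lid:** it stands ajar. The front corner rose 9.2 px in the side view, which puts it near 0.134 rad (7.5 px would be 0.11 rad, 9.6 px the full 0.138). A further nudge raised the torque to 0.29 N m with no more lift, so the stem was at its stop.

**Key:** it touched the hole floor at the same tool height as when I picked it up. After release the bar centre measured (0.580, -0.168, 0.172), above the hole and roughly level. One bar end fitted the two views only to 4 mm. My first try at this check paired the bar ends wrongly between the cameras, so I redid it.

**At rest:** a picture difference 0.5 s later was small (mean 1.4 grey levels, one peak of 45). I took that as noise and did not follow it up.

**Bystanders:** the small key, bottle, jar and both look-alikes look unmoved in the last pictures. I judged that by eye and did not measure it. The gripper is clear, 0.31 m up, with no force on it.

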